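# Wind the specimen stage in by one turn of the hand wheel

### The job

With the fingertips, gently push the black hand wheel round by its red handle, clockwise seen from above, through exactly one full turn: the handle goes once round and stops at the yellow mark again, not wound well past it. Do not grip the handle and do not touch the stage or its dish, which must ride along undisturbed; leave the bottle, jar and box where they stand, and finish with the hand clear of everything.

Things in the scene. Friction and masses are not known exactly. Their poses are not given: they have to be found in the camera images.
- wheel (a joint): Turning angle of the hand wheel, rad. 0 at the start (red handle at the yellow mark); grows as the wheel turns CLOCKWISE seen from above; one full turn is 6.283. The wheel is free to turn from -0.6 to 7.6, has no detent or stop at the mark, and stays where it is left (2 to 4 N at the handle moves it). It is geared to the stage: one turn moves the stage 40 mm.
- handle: Red upright cylindrical handle on the wheel's rim, a revolving grip that spins freely on its own upright pin, 20 mm diameter, 50 mm tall. Origin: centre of its underside, about 84 mm above the table; z is up. It goes round the wheel's axis on a circle of 58 mm radius. The wheel's black rim (14 mm thick, 130 mm outer diameter) runs under it.
- head: Fixed round bearing head, with an aluminium dial disc of 168 mm diameter, that carries the hand wheel. Origin: on the wheel's upright axis, 45 mm above the table (top of the white base). Its x axis points from the wheel's axis to the yellow mark. Above this origin: dial disc's top 12 mm, underside of the rim 26 mm, top of the black rim 40 mm, hub's top 42 mm, top of the red handle 89 mm. Three steel spokes of 10 mm join the hub (32 mm diameter) to the rim.
- mark (a point): Yellow index mark (16 x 12 mm) on the dial disc, just outside the wheel's rim, 75.5 mm from the wheel's axis. The handle stands at it at the start, and must stand at it again after one turn.
- base: Fixed white box, the lit base of the specimen stage, 180 mm (its x) x 340 mm (its y) x 45 mm high. Origin: centre of its underside; x points away from the robot, give or take. The wheel's axis is at y = -95 mm, the stage's track at y = +85 mm in its frame.
- stage: Black square stage plate, 96 x 96 x 8 mm, with a 52 mm square opening, on the base. Origin: centre of its underside, 48 mm above the table. It slides along the base's +x as the wheel turns clockwise, 40 mm per turn, from 20 mm short of the base's middle to 20 mm past it, where a green lit window lies.
- dish: Loose clear round dish, 68 mm diameter, 14 mm tall, with a small green block in it, about 50 g. Lies on the stage and rides with it. Origin: centre of its underside.
- stage_center (a point): Centre of the stage plate's top face (56 mm above the table).
- amber_bottle: Loose bystander: amber bottle with a black cap, 44 mm diameter, 85 mm tall, standing by the base. Origin: centre of its underside.
- white_jar: Loose bystander: white jar with a blue lid, 52 mm diameter, 60 mm tall. Origin: centre of its underside.
- tip_box: Loose bystander: blue box with a clear cover, 52 x 52 x 53 mm. Origin: centre of its underside.
Things that resemble listed ones, but are neither listed nor needed, are in the scene too. Of the things like the dish, leave any that is purple or turquoise; of the rest the smaller one is meant.

How it is judged:
By the outcome, as a careful person would: the job done as asked, in the order asked, and still so for the second after the job is handed in, with the robot touching nothing.
It also fails if it takes over 58 s, if anything falls off the work surface, if the arm or the gripper's body presses on something with over 40 N, if the wrist force passes 120 N, or if a joint passes its speed limit or range.

### The arm

A 7-joint arm with a two-finger parallel gripper is mounted at the origin on the work surface. World frame = base frame: x ahead of the robot, y to its left, z up, the work surface at z = 0. Lengths are in m, angles in rad, forces in N, time in s.
With the tool pointing down it reaches from about 0.425 to 0.975 m from the base axis. Payload 16.7 kg.
Tool frame: the origin (TCP) lies at the very end of the fingers, on their centre line; the grasp point (between the pads) lies 19 mm behind it (arm.pinch_z is the distance from the TCP to the grasp point, in m); x points along the fingers, y is the direction in which the jaws open and shut, and the axes are right-handed (so a half turn about x gives the same grasp; the last joint's range is limited). The gripper opens to 85 mm and grips with 20 to 120 N. Pads are 22 mm wide; open, the fingers measure 114 mm over their backs; the gripper's body (76 mm by 85 mm) begins 54 mm behind the grasp point. The pads swing forward as they close: fully open they stand 13 mm farther back than shut.
Start: joints at [1.052, 0.426, 0.074, 1.606, -0.034, 1.111, -0.067], TCP at [0.244, -0.629, 0.231] pointing down, gripper open.
Joint ranges: [-2.85, 2.85], [-0.5, 2.14], [-1.23, 1.37], [0.21, 2.46], [-1.02, 4.16], [0.16, 2.05], [-2.73, 2.73]. Speed limits (rad/s): [1.89, 1.89, 2.39, 2.39, 3.01, 3.01, 3.01].

### API

Orientations are given as a unit quaternion [x, y, z, w].
In Python, from workcell import arm gives the robot as it stands.
- The arm moves only by the shell command python3 -m creep 'ROWS' [OPENING] [FORCE]. ROWS is JSON, a list of rows, each a list of 4 numbers: the shift along the tool's x, y, z in cm, then the turn about the tool's x in rad. A call has 1 to 8 rows; each row is the pose to reach, as a shift and turn from the pose commanded when the call began, along the tool's axes at that moment; what a row does not reach only later rows make up. A row lasts 1/12 s, in which the tool goes at most 41.7 mm and 7.16 degrees, less where a joint would pass 70% of its speed; a pose out of reach is approached as far as the arm can. A call with a gripper value outside its range is refused whole. OPENING is the opening, from 0 (shut) to 1 (fully open), set as the call begins (- or left out, the last holds). The fingers move at their own pace and stop on an object; FORCE is the grip in N (left out, the last holds). Time passes only in rows, so rows that repeat a pose let the fingers close. It gives the time, the measured TCP pose, the force and the opening at its end, in the units of the state.
- arm.get_obs(): the state, without advancing time (a new reading comes with each control period).
- arm.snapshot(name): name is "side" or "top" or "wrist"; returns a dict with "image" (384x512x3 uint8, red, green, blue), "fovy" (degrees; the focal length in pixels is half the picture's height over the tangent of half this angle, whatever the lens; pixels are square), "cx", "cy" (the principal point, pixels), "k1" (the pictures are not rectified: a ray, as slopes to the right and down, at radius r is drawn at 1 + k1 r^2 times it, then the intrinsics apply), "extrinsics" (4x4, takes a point from world to camera coordinates). Camera axes: x right, y up, looking along -z (the intrinsics and any distortion apply to the point x, -y, -z); pixel columns grow to the right and rows downward; lengths in m; the calibration is good to about 2 mm. A picture is of the moment at which its call begins. There is no depth.
- arm.sign_off(): hands the job in, once; it reports no verdict.
The state is a dict: "time_s": time; "q": joint angles; "joint_velocities": joint speeds; "joint_efforts": joint torques, N m; "position": TCP position; "tool_rot": TCP orientation; "contact_force": force on the tool from outside, world axes, zero at the start; "ft_torque": the same for the moment, N m; "grip_width": finger opening in m.
Only numpy, scipy, OpenCV 4.12 (cv2) and the standard library are available. Lean on these libraries where they do the work, as an engineer would, in place of code of your own. Each camera call takes 0.05 s, during which the arm holds its last target. There are 200 camera calls.

## Working session

There is one attempt and no reset: what is moved stays moved. The work goes in short steps, Python scripts to look and compute and a shell command to move; the robot and the scene stay as the last step left them, time stands still between calls to the robot, and variables do not carry over. Pictures are saved under pics/ and viewed, about 8 in all and at most 12, crops included, and the job is handed in when it is done.

```bash
mkdir -p pics; ls; cat > h.py <<'E'
import numpy as np, cv2, json
from workcell import arm
from scipy.spatial.transform import Rotation as R
def snap(n,f):
    s=arm.snapshot(n); cv2.imwrite('pics/'+f+'.png',s['image'][:,:,::-1])
    np.savez('pics/'+f+'.npz',**{k:np.array(v) for k,v in s.items()}); return s
def K(s):
    f=s['image'].shape[0]/2/np.tan(np.radians(float(s['fovy']))/2)
    return np.array([[f,0,float(s['cx'])],[0,f,float(s['cy'])],[0,0,1]]),np.array([float(s['k1']),0,0,0,0])
def at(s,px,z):
    k,d=K(s); u=cv2.undistortPointsIter(np.array(px,float).reshape(-1,1,2),k,d,None,None,(3,50,1e-9)).reshape(-1,2)
    E=np.array(s['extrinsics']); c=-E[:3,:3].T@E[:3,3]
    r=np.c_[u[:,0],-u[:,1],-np.ones(len(u))]@E[:3,:3]
    return c+r*((np.array(z)-c[2])/r[:,2])[:,None]
def proj(s,P):
    k,d=K(s); E=np.array(s['extrinsics']); p=np.atleast_2d(P)@E[:3,:3].T+E[:3,3]
    return cv2.projectPoints(p*[1,-1,-1],np.zeros(3),np.zeros(3),k,d)[0].reshape(-1,2)
def load(f): return dict(np.load('pics/'+f+'.npz'))
E
python3 - <<'E'
from h import *
o=arm.get_obs(); print(o['time_s'],o['position'],o['tool_rot'],o['contact_force'],o['grip_width'])
a=snap('top','t0'); b=snap('side','s0')
for x in (a,b): print(x['fovy'],x['cx'],x['cy'],x['k1'],np.linalg.inv(x['extrinsics'])[:3].round(3).tolist())
E
```

```text
pics
0.0 [ 0.24379285 -0.62898031  0.23058363] [-0.6949363  -0.13045224  0.69517203 -0.12954381] [ 0.12134485 -0.34547107  0.29335624] 0.08546606686918312
56.67591770772486 256.0906023214189 190.10752785483638 -0.09232199259780419 [[0.017, 0.994, -0.105, 0.469], [-1.0, 0.015, -0.024, 0.059], [-0.022, 0.105, 0.994, 0.863]]
44.30866444116829 264.0263241538574 185.23712468157368 0.02175497474277554 [[-0.75, 0.525, -0.402, 0.179], [-0.661, -0.595, 0.456, 0.523], [0.001, 0.608, 0.794, 0.865]]
```

View pics/t0.png

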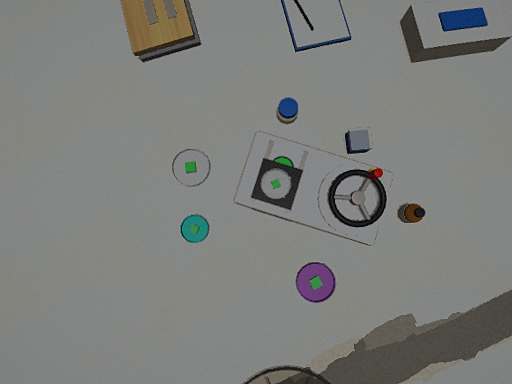

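View pics/s0.png

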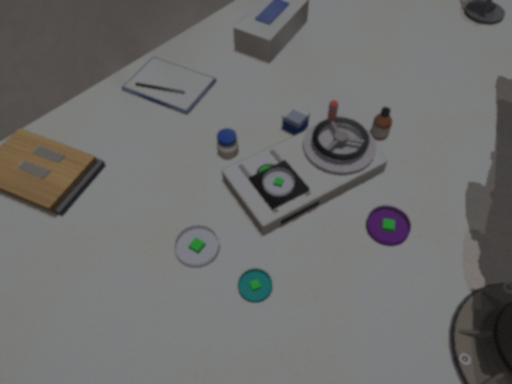

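The top view shows the wheel hub near (357,198) and the handle at (377,173). The stage is at (277,184), the bottle at (412,213), the box at (358,140) and the jar at (288,108). Next I'll enlarge that area to measure it.

```bash
python3 - <<'E'
from h import *
s=load('t0'); im=s['image'][110:255,230:430,::-1]
cv2.imwrite('pics/c0.png',cv2.resize(im,None,fx=4,fy=4,interpolation=cv2.INTER_CUBIC))
E
```

```text
(no output)
```

View pics/c0.png

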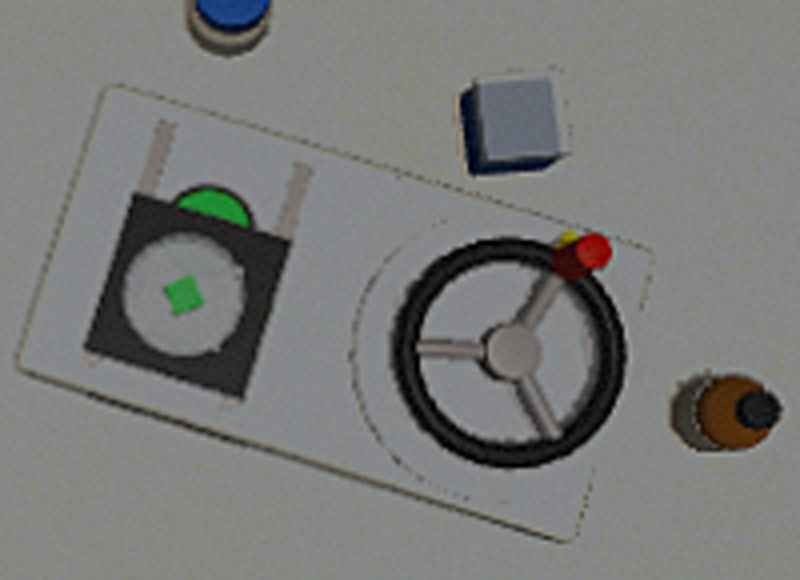

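The crop puts the hub at (511,352), the handle top at (594,252), the mark near (568,238), and the base corners at (110,85), (652,250), (575,542) and (18,370).

```bash
python3 - <<'E'
from h import *
s=load('t0'); c=np.array([[511,352],[594,252],[568,238],[110,85],[652,250],[575,542],[18,370],[190,296]])/4+[229.6,109.6]
P=at(s,c,[.087,.134,.057,.045,.045,.045,.045,.06]); print(P.round(4))
B=P[3:7,:2]; ex=(B[0]-B[3]+B[1]-B[2]); L=np.hypot(*ex)/2; ex/=2*L; ey=np.array([-ex[1],ex[0]]); m=B.mean(0)
print('base',m,L,'yaw',np.degrees(np.arctan2(ex[1],ex[0])),'hub from base',m-.095*ey)
h=P[1]-P[0];print('handle r',np.hypot(h[0],h[1]),'ang',np.degrees(np.arctan2(h[1],h[0])))
o=arm.get_obs(); print(R.from_quat(o['tool_rot']).as_matrix().round(4), np.hypot(*P[0][:2]))
# refine with rim in side view
S=load('s0'); print(proj(S,[P[0],P[1]]))
cv2.imwrite('pics/c1.png',cv2.resize(S['image'][70:230,210:410,::-1],None,fx=4,fy=4,interpolation=cv2.INTER_CUBIC)[:600])
E
```

```text
[[ 0.5376 -0.1449  0.087 ]
 [ 0.5862 -0.1769  0.134 ]
 [ 0.6065 -0.1868  0.057 ]
 [ 0.6959  0.0784  0.045 ]
 [ 0.6023 -0.2401  0.045 ]
 [ 0.4328 -0.192   0.045 ]
 [ 0.5267  0.1287  0.045 ]
 [ 0.5693  0.0305  0.06  ]]
base [ 0.564442   -0.05626217] 0.17638753700184753 yaw -16.205081115763907 hub from base [ 0.53792975 -0.14748772]
handle r 0.05820595618658563 ang -33.360167218114334
[[-5.000e-04  3.614e-01 -9.324e-01]
 [ 1.100e-03 -9.324e-01 -3.614e-01]
 [-1.000e+00 -1.200e-03  1.000e-04]] 0.5567826259741725
[[340.22532555 134.73431402]
 [333.70033292 102.07813743]]
```

View pics/c1.png

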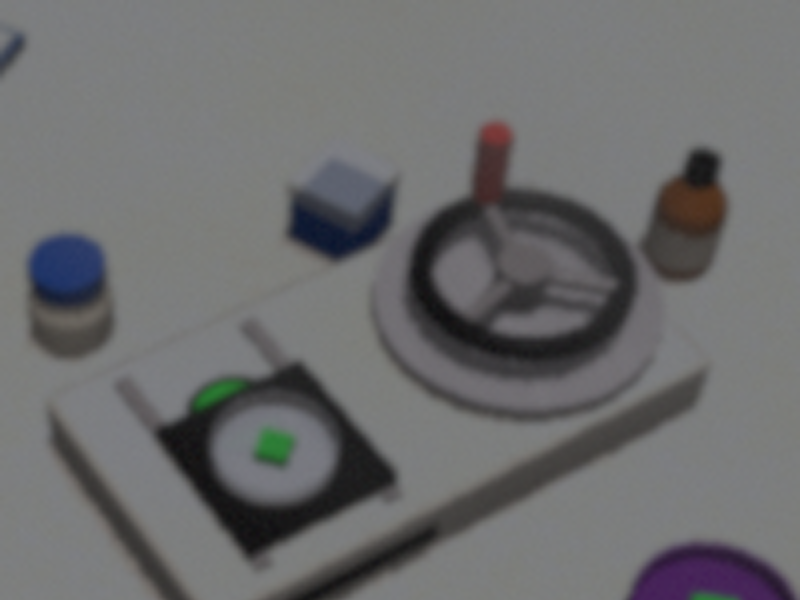

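Both views agree: the axis is at (0.538, -0.145) and the handle sits at -33.4°. My plan is to shut the fingers and turn the tool so the pad edge faces the handle. I'll then push from behind along the circle at constant orientation, so one full turn ends at the same tool pose as first contact.

```bash
python3 -m creep '[[0,-4,-6,-0.1],[0,-8,-12,-0.2],[0,-12,-18,-0.3],[0,-16,-25,-0.4],[0,-20,-31,-0.5],[0,-24,-37,-0.6],[0,-28,-44,-0.7],[0,-32.2,-50.5,-0.81]]' 0 20
python3 -m creep '[[0,0,0,0]]'
python3 - <<'E'
from h import *
o=arm.get_obs(); M=R.from_quat(o['tool_rot']).as_matrix(); print(o['position'],M.round(3),o['grip_width'],o['contact_force'])
E
```

```text
time_s: 0.77
position: [0.4406, -0.3579, 0.2313]
tool_rot: [-0.587, -0.395, 0.587, -0.395]
contact_force: [0.8, -0.5, -0.5]
grip_width: -0.0002
time_s: 0.85
position: [0.4451, -0.3522, 0.2314]
tool_rot: [0.585, 0.399, -0.583, 0.398]
contact_force: [0.3, 0.4, -0.2]
grip_width: -0.0003
[ 0.44509002 -0.35222123  0.23141217] [[ 0.002  0.931 -0.366]
 [ 0.002 -0.366 -0.931]
 [-1.     0.001 -0.003]] -0.0002928273231111659 [ 0.30974523  0.43074934 -0.17902417]
```

```bash
python3 -m creep '[[0,1,-3.5,0],[0,2,-7,0],[0,3,-11,0],[0,4,-14,0],[0,5,-18,0],[0,6,-21.5,0],[0,6.8,-24.8,0],[0,6.8,-24.8,0]]'
python3 -m creep '[[0,0,0,0],[0,0,0,0],[0,0,0,0]]'
python3 - <<'E'
from h import *
o=arm.get_obs(); print(o['position'],o['contact_force'])
s=snap('wrist','w0'); print(proj(s,[[.538,-.145,.087],[.5864,-.1769,.134],[.599,-.146,.1]]))
snap('side','s1')
E
```

```text
time_s: 1.52
position: [0.6006, -0.1491, 0.231]
tool_rot: [0.587, 0.396, -0.585, 0.395]
contact_force: [-0.4, 0.4, 1.1]
grip_width: -0.0002
time_s: 1.77
position: [0.5966, -0.1577, 0.2311]
tool_rot: [-0.588, -0.393, 0.588, -0.393]
contact_force: [-0.4, -0.6, -0.4]
grip_width: -0.0001
[ 0.59663714 -0.15766989  0.23113617] [-0.42504739 -0.59562458 -0.4402559 ]
[[195.61988894 189.6982852 ]
 [251.98766918 216.33562295]
 [252.13152484 170.31323222]]
```

View pics/w0.png

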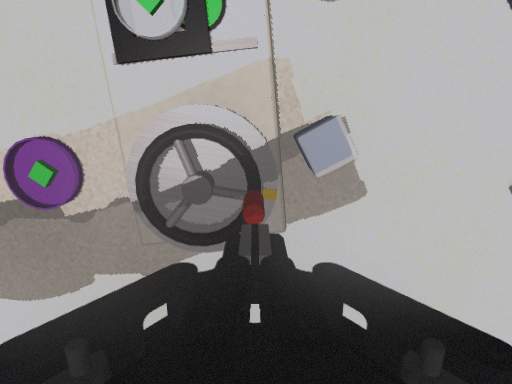

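The wrist view has the hub at about (199,186), the handle top at about (254,213), and the closed fingertips just behind the handle at about (255,230). I'll combine this with the top estimate.

```bash
python3 - <<'E'
from h import *
s=load('w0'); print(at(s,[[199,186],[254,214],[269,194]],[.087,.134,.057]).round(4))
print(np.linalg.inv(s['extrinsics'])[:3].round(3))
E
```

```text
[[ 0.5428 -0.1428  0.087 ]
 [ 0.5888 -0.1756  0.134 ]
 [ 0.6024 -0.1855  0.057 ]]
[[ 0.925  0.368  0.1    0.622]
 [-0.381  0.893  0.239 -0.097]
 [-0.001 -0.259  0.966  0.374]]
```

```bash
python3 -m creep '[[0,-0.2,-1.3,0],[2,-0.2,-1.3,0],[4.5,-0.2,-1.3,0],[7,-0.2,-1.3,0],[9.5,-0.2,-1.3,0],[11.5,-0.2,-1.3,0],[13.2,-0.2,-1.3,0],[13.2,-0.2,-1.3,0]]'
python3 -m creep '[[0,0,0,0],[0,0,0,0],[0,0,0,0]]'
python3 - <<'E'
from h import *
snap('side','s2')
cv2.imwrite('pics/c2.png',cv2.resize(load('s2')['image'][70:190,270:410,::-1],None,fx=5,fy=5,interpolation=cv2.INTER_CUBIC))
E
```

```text
time_s: 2.53
position: [0.5985, -0.143, 0.0961]
tool_rot: [-0.587, -0.395, 0.589, -0.392]
contact_force: [-0.0, 0.2, 0.0]
grip_width: -0.0
time_s: 2.78
position: [0.6012, -0.1436, 0.1008]
tool_rot: [0.588, 0.393, -0.587, 0.394]
contact_force: [-0.4, -0.2, -0.4]
grip_width: -0.0001
```

View pics/c2.png

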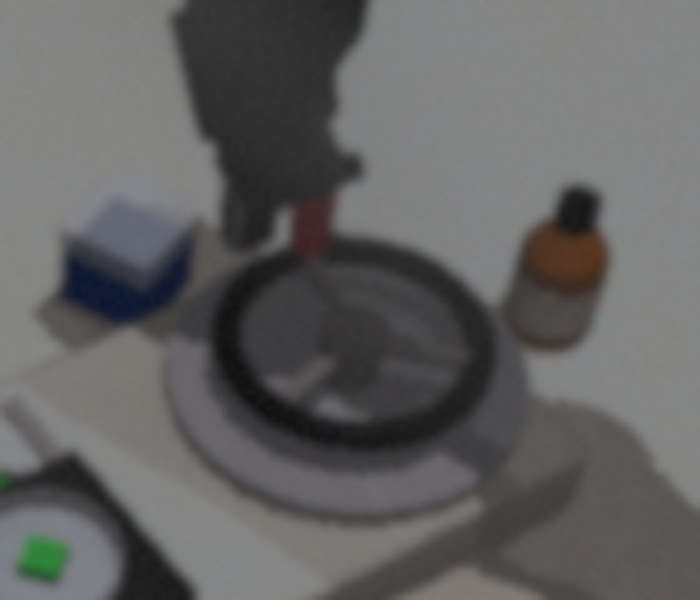

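The side crop shows the tips at (245,215) beside the handle at (312,225), above the rim with a gap. I'll approach in small steps to find contact.

```bash
f(){ grep -E "time|pos|force" | tr '\n' ' '; echo; }
python3 -m creep '[[0,0,0.3,0],[0,0,0.6,0],[0,0,0.6,0]]' | f
python3 -m creep '[[0,0,0.2,0],[0,0,0.2,0],[0,0,0.2,0]]' | f
python3 -m creep '[[0,0,0.2,0],[0,0,0.2,0],[0,0,0.2,0]]' | f
python3 -m creep '[[0,0,0.2,0],[0,0,0.2,0],[0,0,0.2,0]]' | f
```

```text
time_s: 3.08 position: [0.5979, -0.1502, 0.0997] contact_force: [-1.2, -1.0, -0.7] 
time_s: 3.33 position: [0.5973, -0.1511, 0.0994] contact_force: [-0.7, -0.7, 0.0] 
time_s: 3.58 position: [0.5965, -0.1529, 0.0993] contact_force: [0.4, 0.2, 0.7] 
time_s: 3.83 position: [0.5958, -0.1548, 0.0993] contact_force: [-0.2, 0.4, 0.6]
```

```bash
f(){ grep -E "time|pos|force" | tr '\n' ' '; echo; }
python3 -m creep '[[0,0,0.2,0],[0,0,0.2,0],[0,0,0.2,0]]' | f
python3 -m creep '[[0,0,0.2,0],[0,0,0.2,0],[0,0,0.2,0]]' | f
python3 -m creep '[[0,0,0.2,0],[0,0,0.2,0],[0,0,0.2,0]]' | f
python3 - <<'E'
from h import *
o=arm.get_obs(); print(o['position'],o['contact_force'])
s=snap('wrist','w1')
cv2.imwrite('pics/c3.png',cv2.resize(s['image'][90:290,120:360,::-1],None,fx=3,fy=3,interpolation=cv2.INTER_CUBIC))
E
```

```text
time_s: 4.08 position: [0.5951, -0.1567, 0.0993] contact_force: [-1.1, 0.4, 0.8] 
time_s: 4.33 position: [0.5944, -0.1583, 0.0994] contact_force: [0.6, 2.0, 0.1] 
time_s: 4.58 position: [0.5935, -0.1604, 0.0994] contact_force: [-0.3, 1.6, 0.5] 
[ 0.59352569 -0.16035952  0.09935418] [-0.25555201  1.59725418  0.48160367]
```

View pics/c3.png

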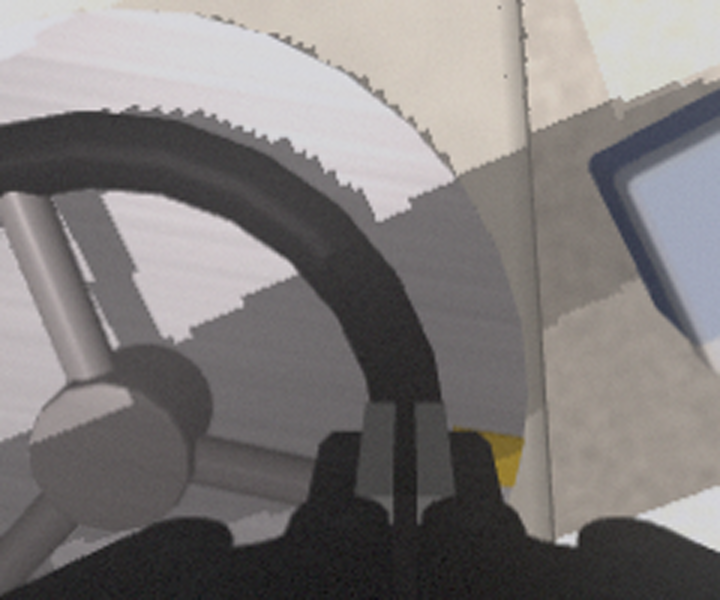

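The fingers now hide the handle. Contact force of about 2 N began at about TCP (0.5945, -0.1575), and the wheel has moved about 2 mm. I'll compute the row offsets round the circle.

```bash
python3 - <<'E'
from h import *
o=arm.get_obs(); M=R.from_quat(o['tool_rot']).as_matrix(); Y=np.array([.931,-.366]);Z=np.array([-.366,-.931]); print(M[:2,1:].round(3))
C=np.array([.540,-.144]); p=np.array([.5935,-.1604])
a=-17.
for k in range(9):
    rows=[]
    for i in range(8):
        a-=5; t=C+.058*np.array([np.cos(np.radians(a)),np.sin(np.radians(a))])
        d=(t-p)*100; rows.append([0,round(d@Y,1),round(d@Z,1),0])
    p=p+(rows[-1][1]*Y+rows[-1][2]*Z)/100
    print(a,p.round(4),str(rows).replace(' ',''))
E
```

```text
[[ 0.924 -0.381]
 [-0.381 -0.924]]
-57.0 [ 0.5712 -0.1925] [[0,np.float64(0.2),np.float64(0.5),0],[0,np.float64(0.2),np.float64(1.0),0],[0,np.float64(0.1),np.float64(1.5),0],[0,np.float64(0.0),np.float64(2.0),0],[0,np.float64(-0.1),np.float64(2.5),0],[0,np.float64(-0.3),np.float64(2.9),0],[0,np.float64(-0.6),np.float64(3.4),0],[0,np.float64(-0.9),np.float64(3.8),0]]
-97.0 [ 0.5334 -0.2013] [[0,np.float64(-0.3),np.float64(0.4),0],[0,np.float64(-0.6),np.float64(0.8),0],[0,np.float64(-1.0),np.float64(1.1),0],[0,np.float64(-1.4),np.float64(1.4),0],[0,np.float64(-1.8),np.float64(1.7),0],[0,np.float64(-2.3),np.float64(1.9),0],[0,np.float64(-2.7),np.float64(2.1),0],[0,np.float64(-3.2),np.float64(2.2),0]]
-137.0 [ 0.4972 -0.1838] [[0,np.float64(-0.5),np.float64(0.2),0],[0,np.float64(-1.0),np.float64(0.2),0],[0,np.float64(-1.5),np.float64(0.2),0],[0,np.float64(-2.0),np.float64(0.2),0],[0,np.float64(-2.5),np.float64(0.1),0],[0,np.float64(-3.0),np.float64(0.0),0],[0,np.float64(-3.5),np.float64(-0.1),0],[0,np.float64(-4.0),np.float64(-0.3),0]]
-177.0 [ 0.4818 -0.1466] [[0,np.float64(-0.4),np.flo
[... 1281 characters left out ...]
0,np.float64(3.9),np.float64(-0.9),0]]
-337.0 [ 0.5936 -0.1218] [[0,np.float64(0.5),np.float64(0.0),0],[0,np.float64(1.0),np.float64(0.1),0],[0,np.float64(1.5),np.float64(0.3),0],[0,np.float64(1.9),np.float64(0.5),0],[0,np.float64(2.4),np.float64(0.7),0],[0,np.float64(2.8),np.float64(1.0),0],[0,np.float64(3.2),np.float64(1.3),0],[0,np.float64(3.6),np.float64(1.7),0]]
-377.0 [ 0.5954 -0.1611] [[0,np.float64(0.3),np.float64(0.3),0],[0,np.float64(0.6),np.float64(0.8),0],[0,np.float64(0.9),np.float64(1.2),0],[0,np.float64(1.1),np.float64(1.6),0],[0,np.float64(1.3),np.float64(2.1),0],[0,np.float64(1.4),np.float64(2.6),0],[0,np.float64(1.5),np.float64(3.1),0],[0,np.float64(1.6),np.float64(3.6),0]]
```

```bash

python3 -m creep '[[0,0.2,0.5,0],[0,0.2,1,0],[0,0.1,1.5,0],[0,0,2,0],[0,-0.1,2.5,0],[0,-0.3,2.9,0],[0,-0.6,3.4,0],[0,-0.9,3.8,0]]'
python3 -m creep '[[0,-0.3,0.4,0],[0,-0.6,0.8,0],[0,-1,1.1,0],[0,-1.4,1.4,0],[0,-1.8,1.7,0],[0,-2.3,1.9,0],[0,-2.7,2.1,0],[0,-3.2,2.2,0]]'
python3 -m creep '[[0,0,0,0],[0,0,0,0],[0,0,0,0]]'
python3 - <<'E'
from h import *
o=arm.get_obs(); print(o['position'],o['contact_force'],o['q'][6])
s=snap('side','s3'); snap('top','t3')
cv2.imwrite('pics/c4.png',cv2.resize(np.hstack([load('s3')['image'][70:210,240:410,::-1],load('t3')['image'][110:250,250:440,::-1]]),None,fx=2.2,fy=2.2,interpolation=cv2.INTER_CUBIC))
E
```

```text
time_s: 5.3
position: [0.5703, -0.1926, 0.0994]
tool_rot: [0.588, 0.393, -0.588, 0.393]
contact_force: [3.0, 2.5, -0.6]
grip_width: 0.0001
time_s: 5.97
position: [0.5322, -0.2005, 0.0993]
tool_rot: [-0.588, -0.393, 0.588, -0.393]
contact_force: [3.0, -1.7, -0.4]
grip_width: 0.0
time_s: 6.22
position: [0.5326, -0.2, 0.0993]
tool_rot: [-0.587, -0.394, 0.588, -0.393]
contact_force: [0.1, 1.0, -0.1]
grip_width: 0.0001
[ 0.53255731 -0.19998513  0.09925397] [ 0.07634338  0.96409549 -0.14076998] -0.2973978928264934
```

View pics/c4.png

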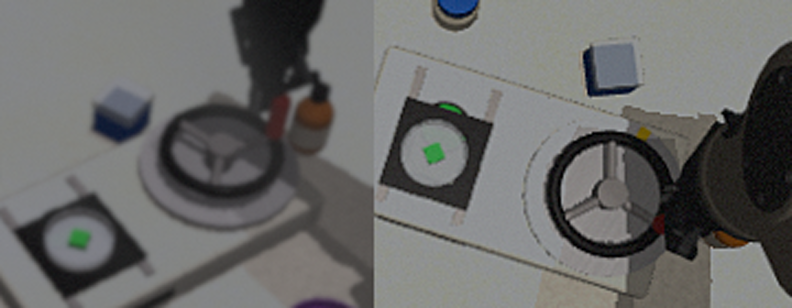

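The wheel turns as planned: the handle has gone about a quarter turn, the dish rides along, and the push is about 3 N. I'll carry on.

```bash

python3 -m creep '[[0,-0.5,0.2,0],[0,-1,0.2,0],[0,-1.5,0.2,0],[0,-2,0.2,0],[0,-2.5,0.1,0],[0,-3,0,0],[0,-3.5,-0.1,0],[0,-4,-0.3,0]]'
python3 -m creep '[[0,-0.4,-0.3,0],[0,-0.8,-0.6,0],[0,-1.2,-0.9,0],[0,-1.6,-1.2,0],[0,-2,-1.6,0],[0,-2.3,-2,0],[0,-2.5,-2.4,0],[0,-2.8,-2.9,0]]'
python3 -m creep '[[0,-0.1,-0.4,0],[0,-0.3,-0.9,0],[0,-0.4,-1.4,0],[0,-0.5,-1.9,0],[0,-0.5,-2.4,0],[0,-0.4,-2.9,0],[0,-0.4,-3.4,0],[0,-0.3,-3.9,0]]'
python3 -m creep '[[0,0,0,0],[0,0,0,0]]'
```

```text
time_s: 6.98
position: [0.4963, -0.1821, 0.0994]
tool_rot: [-0.588, -0.393, 0.588, -0.393]
contact_force: [2.0, -3.4, -0.9]
grip_width: 0.0
time_s: 7.65
position: [0.4819, -0.1442, 0.0993]
tool_rot: [-0.588, -0.393, 0.588, -0.393]
contact_force: [-1.1, -2.8, 1.1]
grip_width: -0.0003
time_s: 8.32
position: [0.4943, -0.1068, 0.0993]
tool_rot: [-0.588, -0.393, 0.588, -0.393]
contact_force: [-2.7, -2.1, 0.8]
grip_width: 0.0001
time_s: 8.48
position: [0.4945, -0.1067, 0.0993]
tool_rot: [0.588, 0.394, -0.587, 0.393]
contact_force: [0.4, -0.9, 0.1]
grip_width: -0.0
```

```bash

python3 -m creep '[[0,0.2,-0.5,0],[0,0.4,-1,0],[0,0.6,-1.4,0],[0,0.9,-1.8,0],[0,1.2,-2.2,0],[0,1.6,-2.6,0],[0,1.9,-2.9,0],[0,2.3,-3.3,0]]'
python3 -m creep '[[0,0.5,-0.1,0],[0,0.9,-0.3,0],[0,1.4,-0.5,0],[0,1.9,-0.7,0],[0,2.4,-0.8,0],[0,2.9,-0.8,0],[0,3.4,-0.8,0],[0,3.9,-0.7,0]]'
python3 -m creep '[[0,0.5,0,0],[0,1,0.1,0],[0,1.4,0.3,0],[0,1.8,0.5,0],[0,2.2,0.7,0],[0,2.6,1,0],[0,2.6,1,0],[0,2.6,1,0]]'
python3 - <<'E'
from h import *
s=snap('wrist','w4'); snap('side','s4')
cv2.imwrite('pics/c5.png',np.hstack([cv2.resize(load('s4')['image'][60:210,270:400,::-1],None,fx=3,fy=3,interpolation=cv2.INTER_CUBIC),cv2.resize(s['image'][90:270,150:310,::-1],None,fx=2.5,fy=2.5,interpolation=cv2.INTER_CUBIC)]))
o=arm.get_obs();print(o['position'],o['contact_force'])
E
```

```text
time_s: 9.15
position: [0.5283, -0.0852, 0.0992]
tool_rot: [-0.588, -0.394, 0.588, -0.393]
contact_force: [-2.5, 0.9, -0.3]
grip_width: 0.0001
time_s: 9.82
position: [0.5673, -0.0941, 0.0994]
tool_rot: [0.588, 0.393, -0.588, 0.393]
contact_force: [-2.7, 1.5, -0.1]
grip_width: -0.0003
time_s: 10.48
position: [0.5872, -0.1138, 0.0994]
tool_rot: [0.588, 0.393, -0.588, 0.393]
contact_force: [-0.0, -0.1, 0.8]
grip_width: 0.0001
[ 0.58694403 -0.11348801  0.09940848] [ 0.07692641 -0.13498214  0.22159353]
```

View pics/c5.png

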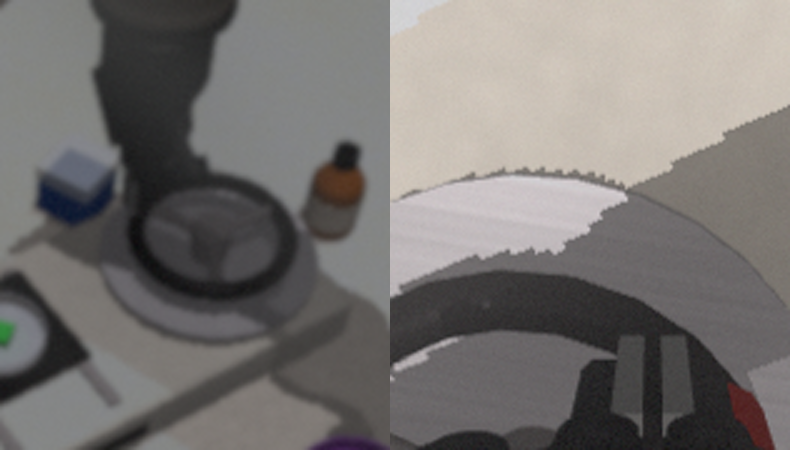

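The side view shows the fingers on the far side of the wheel. In the wrist view the handle is just ahead of them at the lower right, with light contact. Now the last stretch, stopping about 4 mm short.

```bash

python3 -m creep '[[0,0.5,0.3,0],[0,0.9,0.7,0],[0,1.2,1.1,0],[0,1.5,1.6,0],[0,1.8,2.1,0],[0,2,2.6,0],[0,2.2,3,0],[0,2.3,3.3,0]]'
python3 -m creep '[[0,0,0,0],[0,0,0,0],[0,0,0,0]]'
```

```text
time_s: 11.25
position: [0.5957, -0.1534, 0.0994]
tool_rot: [0.588, 0.393, -0.588, 0.393]
contact_force: [0.3, 2.3, 0.8]
grip_width: 0.0002
time_s: 11.5
position: [0.5955, -0.1526, 0.0993]
tool_rot: [-0.588, -0.393, 0.588, -0.393]
contact_force: [0.3, 0.1, 0.8]
grip_width: 0.0002
```

```bash

python3 -m creep '[[0,0,0.1,0],[0,0,0.2,0],[0,0.1,0.3,0],[0,0.1,0.4,0],[0,0.1,0.4,0],[0,0.1,0.4,0]]'
python3 -m creep '[[0,0,-0.5,0],[0,0,-1.2,0],[0,0,-1.5,0],[-3,0,-1.5,0],[-6,0,-1.5,0],[-9,0,-1.5,0],[-12,0,-1.5,0],[-12,0,-1.5,0]]'
python3 -m creep '[[0,3,-1,0],[0,6,-2,0],[0,9,-3,0],[0,12,-4,0],[0,14,-4,0],[0,14,-4,0],[0,14,-4,0],[0,14,-4,0]]'
python3 - <<'E'
from h import *
snap('top','t5');s=snap('wrist','w5'); snap('side','s5')
I=[load(f)['image'][:,:,::-1] for f in('t5','s5','w5')]
a=cv2.resize(I[0][130:250,290:410],(400,400),interpolation=cv2.INTER_CUBIC); b=cv2.resize(I[1][80:200,280:400],(400,400),interpolation=cv2.INTER_CUBIC)
cv2.imwrite('pics/c6.png',np.hstack([a,b]));cv2.imwrite('pics/w5b.png',I[2])
E
```

```text
time_s: 12.0
position: [0.5951, -0.1565, 0.0993]
tool_rot: [0.588, 0.393, -0.588, 0.393]
contact_force: [0.8, 2.3, 0.1]
grip_width: -0.0003
time_s: 12.67
position: [0.6034, -0.1424, 0.2254]
tool_rot: [0.589, 0.391, -0.586, 0.395]
contact_force: [1.0, 0.1, 0.3]
grip_width: 0.0002
time_s: 13.33
position: [0.7451, -0.1585, 0.2188]
tool_rot: [-0.587, -0.394, 0.588, -0.393]
contact_force: [0.6, -0.1, 0.3]
grip_width: 0.0
```

View pics/c6.png

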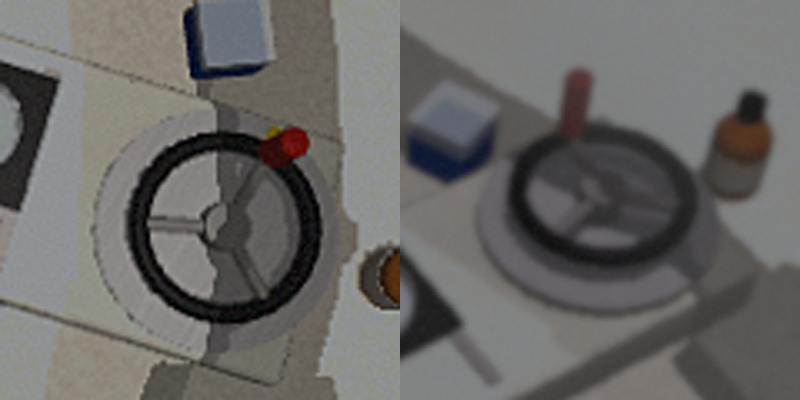

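The handle is back at the mark, at (292,142) left and (578,72) right. I'll compare its red-blob centroid with the start pictures, and check the bystanders too.

```bash
python3 - <<'E'
from h import *
def blob(s,h,box,sat=110,v=30):
    x0,x1,y0,y1=box; H=cv2.cvtColor(s['image'],cv2.COLOR_RGB2HSV).astype(int)
    m=(np.abs((H[...,0]-h+90)%180-90)<8)&(H[...,1]>sat)&(H[...,2]>v); k=np.zeros_like(m);k[y0:y1,x0:x1]=1;m&=k
    y,x=np.nonzero(m); return np.array([x.mean(),y.mean()]).round(2),len(x)
for n,bx in (('t',(355,400,150,190)),('s',(315,350,90,125))):
    print(n,[blob(load(n+i),0,bx) for i in '05'])
# sensitivity: top/bottom of handle at wheel angle 0, 0.1
C=np.array([.539,-.1445]);f=np.radians(-33.5)
for n in 'ts':
    print(n,[(proj(load(n+'0'),[[*(C+.058*np.array([np.cos(f-a),np.sin(f-a)])),.12]])[0]).round(2) for a in(0,.1)])
print('jar',[blob(load('t'+i),110,(270,305,90,125)) for i in '05'],'box',[blob(load('t'+i),112,(340,375,120,160)) for i in '05'],'bottle',[blob(load('s'+i),12,(365,400,105,145),90) for i in '05'])
print('dish block',[blob(load('t'+i),60,(262,295,165,200),120) for i in '05'])
o=arm.get_obs();print(o['time_s'],o['position'])
E
```

```text
t [(array([375.13, 173.78]), 118), (array([374.86, 173.8 ]), 126)]
s [(array([333.5, 103.5]), 20), (array([nan, nan]), 0)]
t [array([375.84, 173.08]), array([378.05, 174.72])]
s [array([332.47, 106.54]), array([334.91, 106.16])]
jar [(array([287.8 , 107.23]), 301), (array([287.78, 107.24]), 301)] box [(array([351.81, 146.49]), 79), (array([351.43, 146.07]), 86)] bottle [(array([382.93, 121.12]), 155), (array([382.87, 121.15]), 160)]
dish block [(array([277.35, 180.92]), 62), (array([280.48, 167.46]), 46)]
13.4833 [ 0.74498633 -0.15885338  0.2197727 ]<stdin>:5: RuntimeWarning: Mean of empty slice.
  ret = ret.dtype.type(ret / rcount)
```

The top view puts the handle within about 0.3 px (about 0.01 rad) of its starting point, and the bystanders are unmoved. One last look at the stage and the arm's clearance.

```bash
python3 -c "
from h import *
a=load('t5')['image'][100:250,230:430,::-1]; cv2.imwrite('pics/c7.png',cv2.resize(a,None,fx=4,fy=4,interpolation=cv2.INTER_CUBIC))"
```

```text
(no output)
```

View pics/c7.png

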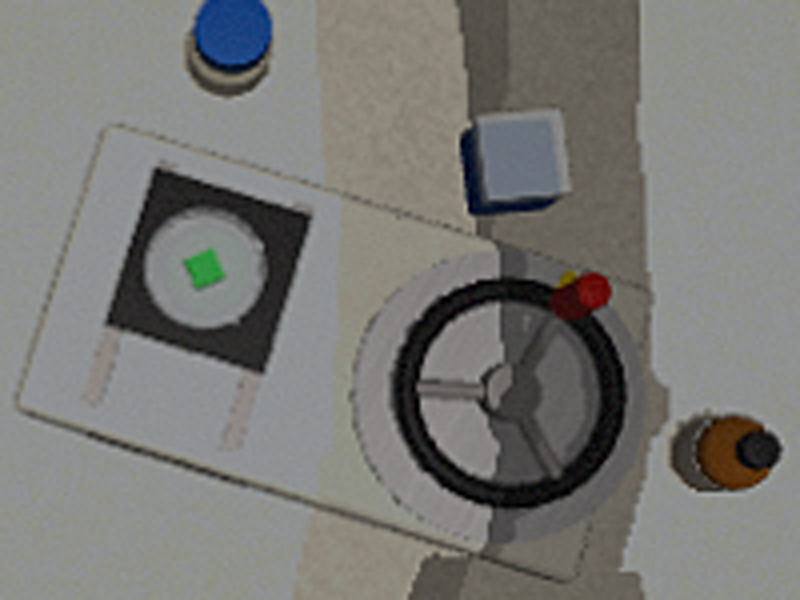

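The stage now sits over the window at (205,270) with its dish in place. The handle is at the mark at (594,291), and the hand is out of the area.

```bash
python3 -m creep '[[0,0,0,0],[0,0,0,0],[0,0,0,0]]'; python3 -c "
from workcell import arm; print(arm.sign_off())"
```

```text
time_s: 13.73
position: [0.7453, -0.1591, 0.2197]
tool_rot: [0.588, 0.393, -0.588, 0.393]
contact_force: [0.1, -0.1, 0.7]
grip_width: -0.0004
the job is handed in; nothing more can be done
None
```

I pushed the red handle round one full clockwise turn with the closed fingertips, never gripping it. I then backed off, lifted clear and handed the job in at about 13.7 s. The force readings, taken at the end of each move, stayed at about 4 N or less.

- **Handle:** in the top view it is within about 0.3 px of where it started, which is about 0.01 rad from the mark. The same blob check in the side view found no red pixels in the final picture, which I put down to the arm's shadow. By eye that view also shows the handle back in place.
- **Stage and dish:** the stage has slid along to cover the green window, and the dish and its block still sit centred on it.
- **Bystanders:** jar and bottle measured within 0.1 px of where they started. The box differed by about 0.5 px, which I took to be the changed shadow.
- **Hand:** it ended about 0.22 m above the table, off to the far side of the base, with no contact force beyond sensor noise.

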